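# Open a wheel hub cap of unknown thread hand

## Robot

A 7-joint arm with a two-finger parallel gripper is mounted at the origin on the work surface. World frame = base frame: x ahead of the robot, y to its left, z up, the work surface at z = 0. Lengths are in m, angles in rad, forces in N, time in s.
With the tool pointing down it reaches from about 0.425 to 1.025 m from the base axis. Payload 9.4 kg.
Tool frame: the origin (TCP) lies at the very end of the fingers, on their centre line; the grasp point (between the pads) lies 19 mm behind it (pinch_z is the distance from the TCP to the grasp point, in m); z points along the fingers, y is the line along which they close (so a half turn about z gives the same grasp; the last joint's range is limited). The gripper opens to 93 mm and grips with 3 to 60 N. Pads are 15 mm wide; open, the fingers measure 128 mm over their backs; the gripper's body (75 mm by 188 mm) begins 65 mm behind the grasp point.
Start: joints at [1.131, 0.599, -0.003, 1.599, 0.002, 0.943, -0.08], TCP at [0.257, -0.678, 0.219] pointing down, gripper open.
Joint ranges: [-2.57, 2.57], [-0.35, 1.97], [-1.29, 1.29], [0.11, 2.56], [-1.05, 4.19], [0.11, 1.86], [-2.63, 2.63]. Speed limits (rad/s): [2.22, 2.22, 3.01, 3.01, 3.14, 3.14, 3.14].

## Interface

Orientations are given as a 3x3 rotation matrix whose columns are the frame's x, y, z axes.
In Python, from rig import get_state, get_image, calibration, close_job, outline_of, pinch_z gives the robot as it stands.
- The arm moves only by the shell command python3 -m crank 'ROWS'. ROWS is JSON, one flat list of numbers, 5 for each row, row after row: the finger opening in m, from 0 to 0.093, then the shift along the tool's x, y, z in m, then the turn about the tool's z in degrees. A call has 1 to 10 rows; each row is the pose to reach, as a shift and turn from the pose commanded when the call began, along the tool's axes at that moment; what a row does not reach only later rows make up. A row lasts 1/8 s, in which the tool goes at most 62.5 mm and 10.7 degrees, less where a joint would pass 70% of its speed; a pose out of reach is approached as far as the arm can. A call with a gripper value outside its range is refused whole. The fingers move at their own pace and stop on an object; the grip force is fixed at half the most. Time passes only in rows, so rows that repeat a pose let the fingers close. It gives the time, the measured TCP pose, the force, the opening and the grip force at its end, in the units of the state.
- get_state(): the state, without advancing time (a new reading comes with each control period).
- get_image(name): name is "scene" or "top" or "wrist"; returns the picture (420x560x3 uint8, red, green, blue); there is no depth.
- calibration(name): a dict with "K" (3x3 intrinsics, pixels), "cam_to_world" (4x4, takes a point from camera to world coordinates). Camera axes: x right, y down, z forward; pixel columns grow to the right and rows downward; lengths in m; the calibration is good to about 2 mm. A picture is of the moment at which its call begins: read the wrist's pose just before it. calibration takes no time and is no camera call; for the wrist camera it gives the pose at the moment of the call.
- close_job(): hands the job in; it is judged then, once.
Trained networks look in the newest picture that a camera, given by its name, has taken for a name from the list of things; names that differ only in an ending like _2 or _b are one class to them, and where a whole thing is asked for, a point or a joint stands for the part that bears it (a point fixed in the world has none). Each returns a list of dicts, best first, with "p" (0 to 1); they miss things now and then, are a little off and sometimes report something else, mostly with a low value. They report only what shows in the picture. A call takes as long as a camera call. They do not tell look-alikes from the thing itself.
- outline_of(camera, query): "pixels" (420x560 bool, what is visible of it) and "xy" ([column, row] in pixels, amid what is visible of it).
The state is a dict: "time_s": time; "joints": joint angles; "dq": joint speeds; "joint_torque": joint torques, N m; "tcp_pos": TCP position; "orientation": TCP orientation; "contact_force": force on the tool from outside, world axes, zero at the start; "wrist_torque": the same for the moment, N m; "gripper_width": opening from 0.0 (shut) to 1.0 (fully open); "grasp_force": force on a finger pad.
Only numpy, scipy, OpenCV 4.12 (cv2) and the standard library are available. Lean on these libraries where they do the work, as an engineer would, in place of code of your own. Each camera call takes 0.05 s, during which the arm holds its last target. There are 200 camera calls.

## Task

Lift the cracked guard off the wheel hub that wears it and drop it into the slatted steel reject crate. Then undo the winged cap inside that hub: nobody knows whether the hub has a right-hand or a reversed thread, so try loosening it both ways, and when it comes free lift it straight up over its hub and finish still holding it there in the gripper, upright and still, with the end of its stem about 5 cm or more clear above the hub. Leave everything else on the bench where it is.

Things in the scene. Friction and masses are not known exactly. Their poses are not given: they have to be found in the camera images.
- stand: Fixed grey base plate, 130 x 300 mm, 12 mm thick, carrying two like wheel hubs, flange up. Origin on the bench surface, on the axis of the hub that has the guard and the cap; z up. The other hub, closed by a flat blank, is 160 mm away along the stand's -y.
- hub_mouth (a point): Centre of the top of the capped hub's collar (54 mm wide), 80 mm above the bench; the cap's disc rests on it. Around it the flange is 112 mm wide, its top 70 mm above the bench, with five studs 12 mm thick and 14 mm tall on a 92 mm circle.
- cap: Loose aluminium winged cap, about 180 g, screwed into the hub. Origin: centre of the underside of its disc (52 mm wide, 6 mm thick). On the disc stands a bar grip 40 mm long along the cap's x, 14 mm wide along y, top 40 mm above the origin. At the start it is screwed home, upright, its x along the stand's x.
- cap_grip (a point): Middle of the cap's bar grip, on the cap's axis, 28 mm above the cap's origin: pinch here, across the 14 mm width.
- cap_foot (a point): End of the cap's stem, 30 mm below its origin: stem 20 mm thick, two thread lugs 38 mm across. Coarse quick thread: in the loosening direction (counterclockwise from above, or clockwise if reversed; not visible) the cap turns easily, without rising, 60 degrees to a stop, where (within 8 degrees) it lifts straight out. The other way it stops hard within 5 degrees.
- guard: Loose cracked grey plastic guard, about 90 g, standing on the hub's flange around the cap: a ring 70 mm outside, 62 mm inside, 25 mm tall, with two legs carrying a straight bar across its top, over the cap, at any yaw. Origin: centre of the ring's underside. The cap's grip reaches 50 mm above this origin.
- guard_bail (a point): Centre of the guard's carrying bar, 75 mm above the guard's origin: pinch here. The bar lies along the guard's x, 76 mm long, 12 mm wide (y), 14 mm tall.
- guard_mid (a point): Point on the guard's axis, 40 mm above the guard's origin.
- crate: Fixed reject crate of dark steel slats, open on top, 200 mm (x) by 180 mm (y), 90 mm tall, walls and floor 5 mm thick, with small posts in its corners. The origin is the centre of its underside on the bench. It stands left or right of the stand.
- tray: Fixed shallow dark steel parts tray with four compartments, 200 x 160 mm, 35 mm tall, on the other side of the stand from the crate; not used. The origin is the centre of its underside.
- wheel_nut: steel wheel nut, round, 22 mm wide, 20 mm tall, on the stand's base plate between the two hubs; bystander; origin at the centre of its underside.
- bearing: loose steel bearing ring lying flat, 64 mm outside, 36 mm inside, 18 mm tall; bystander; origin at the centre of its underside.
- screwdriver: screwdriver with a black handle lying at the near side of the bench; bystander; leave it alone.
- spanner: steel open-ended spanner lying flat beyond the stand; bystander; leave it alone.
- lube_can: white can standing upright, 56 mm wide, 150 mm tall, beyond the stand; bystander; origin at the centre of its underside.
- tape_roll: grey roll of tape lying flat, 90 mm wide, 24 mm tall; bystander; origin at the centre of its underside.
- oil_filter: white round oil filter standing upright, 76 mm wide, 80 mm tall; bystander; origin at the centre of its underside.
Mind the look-alikes: they are no part of the job. Of the things shaped like the guard, the grey one is meant.

How it is judged:
On the way, in this order (a step that is already met when the one before it is completed fails the run):
1. the guard lies in the reject crate, let go (x of guard_mid in the frame of crate between -0.1 and 0.1 m and y of guard_mid in the frame of crate between -0.09 and 0.09 m and z of guard_mid in the frame of crate below 0.085 m and linear speed of guard below 0.03 m/s and contact force between the fingers and guard below 0.05 N), for 0.2 s.
2. the cap has been turned loose (more than 0.7 rad from its start) while still seated in its hub (angle between the x axis of cap and the x axis of stand, either way round above 0.7 rad and z of cap in the frame of stand below 0.09 m), for 0.05 s.
At the end, for the whole second after the job is handed in: The guard rests, let go, inside the reject crate; the fingers hold the cap still (under 0.03 m/s) and upright (within 0.35 rad), touching neither stand nor guard, its origin at least 150 mm above the bench (stem end 40 mm clear above the hub's collar) and within 60 mm sideways of the hub's axis (all of step 1 and z of cap in the frame of stand above 0.15 m and horizontal distance between cap and hub_mouth below 0.06 m and angle between cap's own z axis and vertical below 0.35 rad and linear speed of cap below 0.03 m/s and contact force between the fingers and cap above 0.5 N and contact force between cap and stand below 0.05 N and contact force between cap and guard below 0.05 N); the arm keeps its last pose, push and grip.
It fails at once if a bystander (nut, bearing, screwdriver, spanner, can, tape or filter) is moved more than 40 mm (distance of any of wheel_nut, bearing, screwdriver, spanner, lube_can, tape_roll, oil_filter from where it was at the start of the episode above 0.04 m).
It also fails if it takes over 64 s, if anything falls off the work surface, if the arm or the gripper's body presses on something with over 40 N, if the wrist force passes 120 N, or if a joint passes its speed limit or range.

## Working session

There is one attempt and no reset: what is moved stays moved. The work goes in short steps, Python scripts to look and compute and a shell command to move; the robot and the scene stay as the last step left them, time stands still between calls to the robot, and variables do not carry over. Pictures are saved under pics/ and viewed, at most 10 in all, crops included, and the job is handed in when it is done.

```bash
mkdir -p pics; cat > h.py <<'E'
import numpy as np, cv2
from rig import *
def ray(cam,uv):
    c=calibration(cam);T=np.array(c["cam_to_world"]);d=T[:3,:3]@np.linalg.inv(np.array(c["K"]))@np.array([uv[0],uv[1],1.]);return T[:3,3],d
def at(cam,uv,z):
    o,d=ray(cam,uv);return o+d*(z-o[2])/d[2]
def save(cam,name,img=None):
    im=get_image(cam) if img is None else img
    cv2.imwrite("pics/"+name,im[:,:,::-1]);return im
E
python3 - <<'E'
from h import *
a=save("top","t0.png");b=save("scene","s0.png")
for n in ["guard","cap","crate","stand","hub_mouth","guard_bail","tray"]:
    for cam in ("top","scene"):
        for r in outline_of(cam,n)[:4]:
            print(n,cam,round(r["p"],2),np.round(r["xy"]),r["pixels"].sum(), np.round(at(cam,r["xy"],0.08),3))
s=get_state();print(s["time_s"],s["tcp_pos"],np.round(s["orientation"],3),pinch_z)
E
```

```text
guard top 0.87 [333. 298.] 433 [ 0.348 -0.121  0.08 ]
guard top 0.73 [288. 231.] 194 [ 0.51 -0.01  0.08]
guard top 0.71 [227. 209.] 305 [0.561 0.141 0.08 ]
guard top 0.65 [321. 236.] 5068 [ 0.499 -0.091  0.08 ]
guard scene 0.76 [182. 230.] 835 [ 0.394 -0.17   0.08 ]
guard scene 0.69 [305. 204.] 726 [0.591 0.078 0.08 ]
guard scene 0.55 [251. 205.] 587 [0.476 0.002 0.08 ]
cap top 0.53 [281. 232.] 245 [0.508 0.006 0.08 ]
cap scene 0.82 [261. 205.] 257 [0.498 0.018 0.08 ]
cap scene 0.49 [334. 287.] 134 [ 0.793 -0.158  0.08 ]
crate top 0.63 [157. 237.] 6745 [0.491 0.311 0.08 ]
crate scene 0.66 [318. 170.] 3994 [0.535 0.256 0.08 ]
stand top 0.96 [321. 236.] 5220 [ 0.5   -0.091  0.08 ]
stand top 0.62 [283. 227.] 232 [0.52  0.003 0.08 ]
stand scene 0.81 [235. 249.] 4917 [ 0.548 -0.162  0.08 ]
hub_mouth top 0.89 [320. 239.] 5226 [ 0.492 -0.09   0.08 ]
hub_mouth scene 0.97 [238. 253.] 4878 [ 0.562 -0.171  0.08 ]
hub_mouth scene 0.6 [254. 253.] 89 [ 0.593 -0.152  0.08 ]
guard_bail top 0.64 [329. 296.] 324 [ 0.354 -0.112  0.08 ]
guard_bail top 0.62 [287. 225.] 225 [ 0.524 -0.008  0.08 ]
guard_bail top 0.56 [228. 210.] 398 [0.56  0.139 0.08 ]
guard_bail scene 0.88 [306. 205.] 668 [0.595 0.078 0.08 ]
guard_bail scene 0.86 [181. 228.] 755 [ 0.388 -0.165  0.08 ]
guard_bail scene 0.56 [252. 201.] 623 [0.467 0.02  0.08 ]
tray top 0.68 [429. 243.] 5241 [ 0.487 -0.355  0.08 ]
tray scene 0.88 [152. 323.] 7309 [ 0.549 -0.424  0.08 ]
tray scene 0.27 [234. 251.] 4758 [ 0.551 -0.17   0.08 ]
0.8 [ 0.25730646 -0.6778002   0.21866701] [[ 0.935  0.355 -0.   ]
 [ 0.355 -0.935 -0.   ]
 [-0.     0.    -1.   ]] 0.0188
```

View pics/t0.png

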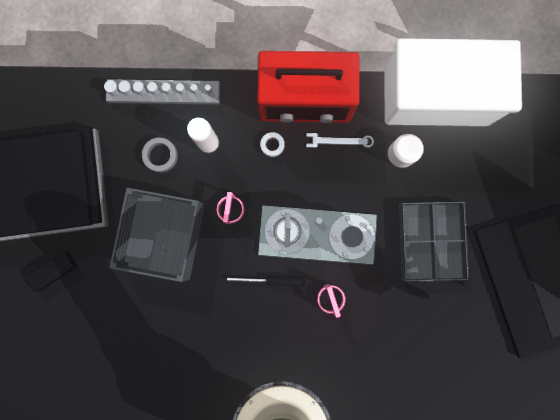

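View pics/s0.png

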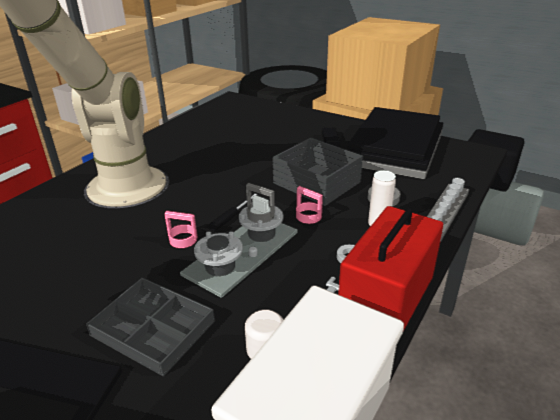

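Three guard-shaped things in the top view: pink ones at (230,208) and (331,300), and a grey one at (287,231) on the left hub. Grey fits, because it stands on the hub over the cap. The crate is on the left at (157,237). I'll confirm with a crop and measure the stand.

```bash
python3 - <<'E'
from h import *
a=get_image("top")
cv2.imwrite("pics/c0.png",cv2.resize(a[195:275,250:390,::-1],None,fx=5.7,fy=5.7,interpolation=cv2.INTER_CUBIC))
m=outline_of("top","stand")[0]["pixels"].astype(np.uint8)
# plate corners: hull
c=max(cv2.findContours(m,0,2)[0],key=cv2.contourArea)
r=cv2.minAreaRect(c);print(r)
for p in cv2.boxPoints(r): print(np.round(p),np.round(at("top",p,0.012),3))
for r in outline_of("top","crate")[:1]:
    c=max(cv2.findContours(r["pixels"].astype(np.uint8),0,2)[0],key=cv2.contourArea)
    q=cv2.minAreaRect(c);print("crate",q)
    for p in cv2.boxPoints(q): print(np.round(p),np.round(at("top",p,0.09),3))
o,d=ray("top",(280,210));print(o)
E
```

```text
((316.9277038574219, 234.08294677734375), (117.49163055419922, 51.3613395690918), 4.205357074737549)
[256. 255.] [0.448 0.07  0.012]
[260. 204.] [0.581 0.063 0.012]
[377. 213.] [ 0.563 -0.243  0.012]
[374. 264.] [ 0.43  -0.234  0.012]
crate ((156.7307586669922, 234.3461456298828), (80.79983520507812, 83.93769073486328), 11.309932708740234)
[109. 268.] [0.414 0.422 0.09 ]
[125. 185.] [0.616 0.39  0.09 ]
[205. 201.] [0.579 0.195 0.09 ]
[188. 283.] [0.379 0.229 0.09 ]
[4.66849971e-01 8.51115623e-04 1.22080842e+00]
```

View pics/c0.png

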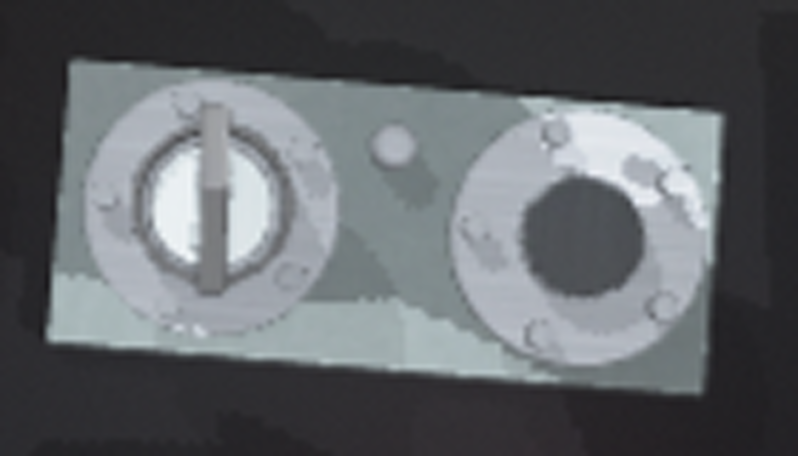

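The crop confirms the grey guard on the left (capped) hub, its bar running nearly along world x. The blanked hub is on the right and the nut sits between them. Now I'll compute the bar.

```bash
python3 - <<'E'
from h import *
a=at("top",(250+215/5.7,195+105/5.7),.152);b=at("top",(250+212/5.7,195+293/5.7),.152)
print(a,b,(a+b)/2,np.linalg.norm(a-b),np.degrees(np.arctan2(*(a-b)[[1,0]])))
print(at("top",(250+211/5.7,195+207/5.7),.07))
s=get_state();R=np.array(s["orientation"]);t=(a+b)/2;t[2]=.235;print(R.T@(t-s["tcp_pos"]))
E
```

```text
[ 0.54767677 -0.00830042  0.152     ] [ 0.47179341 -0.00818662  0.152     ] [ 0.50973509 -0.00824352  0.152     ] 0.07588344368202553 -0.08592420614338676
[ 0.50941901 -0.00790541  0.07      ]
[ 0.47368862 -0.53637475 -0.01642927]
```

```bash
python3 -m crank '[0.08,0.237,-0.268,-0.03,10.7, 0.08,0.474,-0.536,-0.016,20.8, 0.08,0.474,-0.536,-0.016,20.8, 0.08,0.474,-0.536,-0.016,20.8, 0.08,0.474,-0.536,-0.016,20.8, 0.08,0.474,-0.536,-0.016,20.8, 0.08,0.474,-0.536,-0.016,20.8, 0.08,0.474,-0.536,-0.016,20.8, 0.08,0.474,-0.536,-0.016,20.8, 0.08,0.474,-0.536,-0.016,20.8]'; python3 -m crank '[0.08,0,0,0,0]'
python3 - <<'E'
from h import *
s=get_state();print(s["tcp_pos"],np.round(s["orientation"],3),s["joints"])
a=save("wrist","w0.png")
for n in ["guard_bail","guard","cap","hub_mouth"]:
    for r in outline_of("wrist",n)[:3]: print(n,r["p"],r["xy"],r["pixels"].sum(),np.round(at("wrist",r["xy"],.152),3))
E
```

```text
time_s: 2.2
tcp_pos: [0.4788, -0.0915, 0.2336]
orientation: [[1.0, -0.0, 0.001], [-0.0, -1.0, -0.0], [0.001, 0.0, -1.0]]
contact_force: [1.8, 0.1, 0.6]
gripper_width: 0.859
grasp_force: 0.0
time_s: 2.33
tcp_pos: [0.48, -0.0885, 0.2334]
orientation: [[1.0, 0.008, 0.001], [0.008, -1.0, 0.001], [0.001, -0.001, -1.0]]
contact_force: [-0.1, -0.7, 0.2]
gripper_width: 0.859
grasp_force: 0.0
[ 0.47995916 -0.08847017  0.23337791] [[ 1.     0.008  0.001]
 [ 0.008 -1.     0.001]
 [ 0.001 -0.001 -1.   ]] [ 6.73048941e-02  2.97040740e-01 -4.32163025e-04  2.11431436e+00
 -2.00314793e-03  7.28897901e-01 -1.49423413e+00]
guard_bail 0.76 [171.1, 162.6] 3933 [ 0.516 -0.017  0.152]
guard_bail 0.67 [300.1, 285.0] 1326 [ 0.419 -0.112  0.152]
guard_bail 0.65 [34.2, 90.9] 4789 [0.565 0.073 0.152]
guard 0.95 [297.7, 283.7] 1374 [ 0.42  -0.111  0.152]
guard 0.76 [171.0, 165.8] 3754 [ 0.514 -0.018  0.152]
guard 0.65 [35.8, 94.0] 4435 [0.563 0.071 0.152]
cap 0.77 [188.9, 160.2] 1978 [ 0.518 -0.032  0.152]
hub_mouth 0.7 [295.7, 151.8] 26394 [ 0.523 -0.109  0.152]
hub_mouth 0.65 [187.9, 162.0] 1872 [ 0.516 -0.031  0.152]
```

View pics/w0.png

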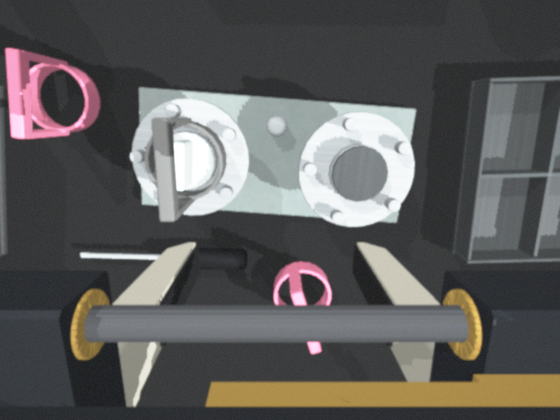

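The wrist view shows the grey guard on the left hub, its bar from (163,120) to (168,220). Pink look-alikes are at (50,95) and (302,290). The transit stopped short, so I'll finish it.

```bash
python3 -m crank '[0.08,0.015,-0.04,0,0, 0.08,0.03,-0.079,0,0, 0.08,0.03,-0.079,0,0, 0.08,0.03,-0.079,0,0]'
python3 - <<'E'
from h import *
s=get_state();print(s["tcp_pos"],np.round(s["orientation"],3))
a=save("wrist","w1.png")
for n in ["guard_bail"]:
    for r in outline_of("wrist",n)[:3]:
        m=r["pixels"].astype(np.uint8);c=max(cv2.findContours(m,0,2)[0],key=cv2.contourArea)
        print(n,r["p"],r["xy"],r["pixels"].sum(),np.round(at("wrist",r["xy"],.152),3),cv2.minAreaRect(c))
for p in [(280,100),(280,200),(260,200),(280,300)]: print(p,np.round(at("wrist",p,.152),3))
E
```

```text
time_s: 3.08
tcp_pos: [0.5077, -0.016, 0.233]
orientation: [[1.0, -0.002, -0.001], [-0.002, -1.0, -0.001], [-0.001, 0.001, -1.0]]
contact_force: [0.9, -0.5, 0.2]
gripper_width: 0.865
grasp_force: 0.0
[ 0.50766923 -0.01604707  0.23299203] [[ 1.    -0.002 -0.001]
 [-0.002 -1.    -0.001]
 [-0.001  0.001 -1.   ]]
guard_bail 0.73 [359.9, 304.3] 929 [ 0.431 -0.083  0.152] ((347.5, 292.0), (22.0, 33.0), 90.0)
guard_bail 0.66 [263.2, 199.2] 3221 [ 0.519 -0.006  0.152] ((259.5443115234375, 198.8908233642578), (76.51533508300781, 97.6490707397461), 31.534791946411133)
guard_bail 0.59 [109.1, 126.4] 2873 [0.571 0.101 0.152] ((129.0, 127.0), (86.0, 72.0), 90.0)
(280, 100) [ 0.589 -0.019  0.152]
(280, 200) [ 0.518 -0.019  0.152]
(260, 200) [ 0.518 -0.004  0.152]
(280, 300) [ 0.435 -0.019  0.152]
```

View pics/w1.png

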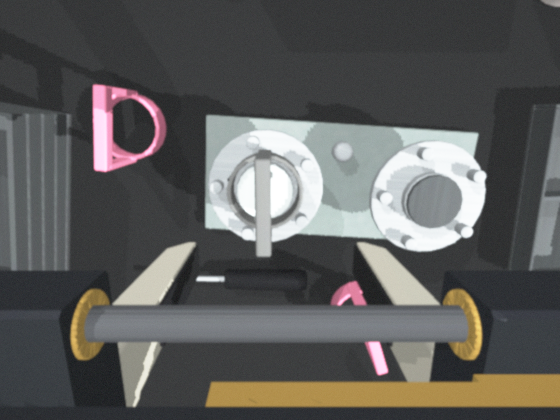

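```bash
python3 -m crank '[0.08,0.002,-0.004,0.03,0, 0.08,0.002,-0.004,0.06,0, 0.08,0.002,-0.004,0.09,0, 0.08,0.002,-0.004,0.107,0, 0.08,0.002,-0.004,0.107,0, 0.08,0.002,-0.004,0.107,0]'; python3 -m crank '[0.08,0,0,0,0, 0.08,0,0,0,0]'
```

```text
time_s: 3.92
tcp_pos: [0.5103, -0.0112, 0.1267]
orientation: [[1.0, -0.001, 0.001], [-0.001, -1.0, -0.0], [0.001, 0.0, -1.0]]
contact_force: [-0.7, 1.3, 1.4]
gripper_width: 0.861
grasp_force: 0.0
time_s: 4.18
tcp_pos: [0.5104, -0.0105, 0.1268]
orientation: [[1.0, -0.0, 0.001], [-0.0, -1.0, 0.0], [0.001, -0.0, -1.0]]
contact_force: [0.3, 0.3, -0.9]
gripper_width: 0.856
grasp_force: 0.0
```

```bash
python3 -m crank '[0.08,0,-0.003,0,0, 0.03,0,-0.003,0,0, 0.0,0,-0.003,0,0, 0.0,0,-0.003,0,0, 0.0,0,-0.003,0,0, 0.0,0,-0.003,0,0, 0,0,-0.003,0,0]'
```

```text
time_s: 5.05
tcp_pos: [0.5101, -0.0074, 0.1261]
orientation: [[1.0, -0.0, -0.0], [-0.0, -1.0, -0.0], [-0.0, 0.0, -1.0]]
contact_force: [-0.5, -1.1, 0.0]
gripper_width: 0.266
grasp_force: 0.0
```

```bash
python3 -m crank '[0,0,0,0,0, 0,0,0,0,0, 0,0,0,0,0]'
```

```text
time_s: 5.42
tcp_pos: [0.5101, -0.0075, 0.1261]
orientation: [[1.0, -0.0, -0.0], [-0.0, -1.0, -0.0], [-0.0, 0.0, -1.0]]
contact_force: [0.3, 0.3, -0.3]
gripper_width: 0.127
grasp_force: 30.0
```

```bash
python3 -m crank '[0,0,0,-0.02,0, 0,0,0,-0.05,0, 0,0,0,-0.08,0, 0,0,0,-0.1,0, 0,0,-0.04,-0.1,0, 0,-0.003,-0.09,-0.1,0, 0,-0.006,-0.15,-0.1,0, 0,-0.009,-0.21,-0.1,0, 0,-0.012,-0.27,-0.1,0, 0,-0.013,-0.316,-0.1,0]'; python3 -m crank '[0,0,0,0,0, 0,0,0,0,0, 0,0,0,0,0]'
python3 - <<'E'
from h import *
s=get_state();print(s["tcp_pos"],s["gripper_width"],s["grasp_force"])
a=save("top","t1.png");w=save("wrist","w2.png")
cv2.imwrite("pics/m2.png",np.hstack([cv2.resize(a[130:330,60:260],(400,400)),cv2.resize(w,(400,300))[:, :] if 0 else cv2.resize(w,(400,400))])[:,:,::-1])
E
```

```text
time_s: 6.68
tcp_pos: [0.4964, 0.3113, 0.226]
orientation: [[1.0, 0.002, -0.0], [0.002, -1.0, 0.0], [-0.0, -0.0, -1.0]]
contact_force: [0.0, -0.6, 0.4]
gripper_width: 0.127
grasp_force: 30.0
time_s: 7.05
tcp_pos: [0.4975, 0.3069, 0.2261]
orientation: [[1.0, -0.002, -0.0], [-0.002, -1.0, -0.001], [-0.0, 0.001, -1.0]]
contact_force: [-0.2, 0.6, -0.5]
gripper_width: 0.125
grasp_force: 30.0
[0.49750252 0.3069055  0.22609451] 0.12535331768397626 29.999646842479706
```

View pics/m2.png

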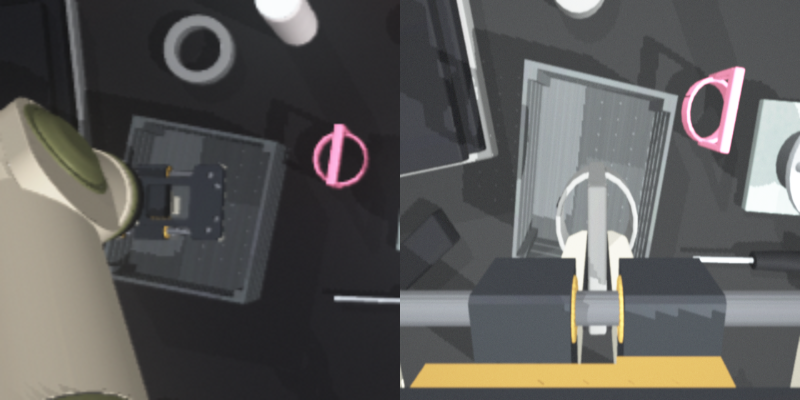

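The guard is held over the crate, with the ring at about (597,215) in the right panel. It's inside the rim, so I'll lower and release it.

```bash
python3 -m crank '[0,0,0,0.05,0, 0,0,0,0.1,0, 0,0,0,0.14,0, 0,0,0,0.16,0, 0,0,0,0.161,0, 0,0,0,0.161,0, 0.05,0,0,0.161,0, 0.05,0,0,0.161,0, 0.05,0,0,0.161,0, 0.05,0,0,0.161,0]'; python3 -m crank '[0.05,0,0,0,0, 0.05,0,0,0,0]';  python3 -m crank '[0.05,0,0,-0.05,0, 0.05,0,0,-0.1,0, 0.05,0,0,-0.15,0, 0.05,0,0,-0.15,0, 0.05,0,0,-0.15,0]'
python3 - <<'E'
from h import *
a=save("wrist","w3.png")
E
```

```text
time_s: 8.4
tcp_pos: [0.4973, 0.3086, 0.0653]
orientation: [[1.0, -0.0, 0.0], [-0.0, -1.0, 0.0], [0.0, -0.0, -1.0]]
contact_force: [-0.1, 0.7, -0.5]
gripper_width: 0.5
grasp_force: 0.0
time_s: 8.65
tcp_pos: [0.4972, 0.3085, 0.0651]
orientation: [[1.0, -0.0, -0.0], [-0.0, -1.0, -0.0], [-0.0, 0.0, -1.0]]
contact_force: [-0.8, 0.1, -0.9]
gripper_width: 0.535
grasp_force: 0.0
time_s: 9.28
tcp_pos: [0.4968, 0.3083, 0.2147]
orientation: [[1.0, -0.0, -0.0], [-0.0, -1.0, -0.0], [-0.0, 0.0, -1.0]]
contact_force: [0.2, 0.1, -0.1]
gripper_width: 0.539
grasp_force: 0.0
```

View pics/w3.png

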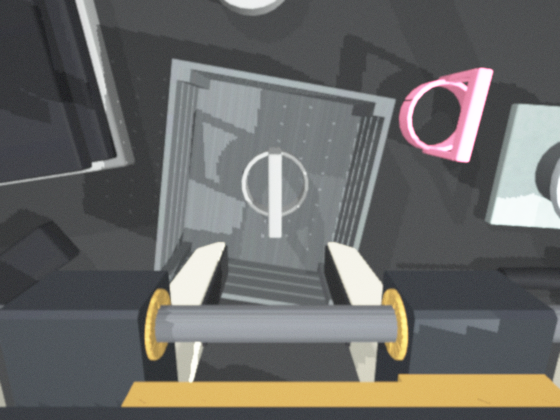

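The guard stands let go in the crate at (275,183). Joint 7 would run out of range on a clockwise turn from here, so I'll approach the cap with a half turn, which allows 60° both ways.

```bash
python3 -m crank '[0.05,0,0.04,0,-10, 0.05,0.003,0.09,0,-20, 0.05,0.006,0.14,0,-30, 0.05,0.009,0.19,0,-40, 0.05,0.011,0.24,0,-50, 0.05,0.013,0.29,0,-60, 0.05,0.013,0.316,0,-70, 0.05,0.013,0.316,0,-80, 0.05,0.013,0.316,0,-90, 0.05,0.013,0.316,0,-90]'; python3 -m crank '[0.05,0,0,0,-10, 0.05,0,0,0,-20, 0.05,0,0,0,-30, 0.05,0,0,0,-40, 0.05,0,0,0,-50, 0.05,0,0,0,-60, 0.05,0,0,0,-70, 0.05,0,0,0,-80, 0.05,0,0,0,-86.6, 0.05,0,0,0,-86.6]'
python3 -m crank '[0.05,0,0,0,0, 0.05,0,0,0,0]'
python3 - <<'E'
from h import *
s=get_state();print(s["tcp_pos"],np.round(s["orientation"],3),s["joints"])
a=save("wrist","w4.png")
for n in ["cap","cap_grip","hub_mouth"]:
    for r in outline_of("wrist",n)[:3]: print(n,r["p"],r["xy"],r["pixels"].sum(),np.round(at("wrist",r["xy"],.12),3))
E
```

```text
time_s: 10.58
tcp_pos: [0.5094, -0.0077, 0.2137]
orientation: [[0.002, 1.0, -0.003], [1.0, -0.002, 0.001], [0.001, -0.003, -1.0]]
contact_force: [0.2, 0.1, -0.4]
gripper_width: 0.535
grasp_force: 0.0
time_s: 11.82
tcp_pos: [0.5097, -0.0074, 0.2142]
orientation: [[-0.998, 0.063, -0.002], [0.063, 0.998, 0.001], [0.002, 0.001, -1.0]]
contact_force: [-0.0, 0.8, -0.4]
gripper_width: 0.538
grasp_force: 0.0
time_s: 12.08
tcp_pos: [0.51, -0.0073, 0.215]
orientation: [[-0.998, 0.062, -0.0], [0.062, 0.998, -0.0], [0.0, -0.0, -1.0]]
contact_force: [-0.1, 0.7, 0.8]
gripper_width: 0.54
grasp_force: 0.0
[ 0.51003215 -0.00729622  0.21500216] [[-0.998  0.062 -0.   ]
 [ 0.062  0.998 -0.   ]
 [ 0.    -0.    -1.   ]] [ 0.52751877  0.46699322 -0.86330659  2.05340247  0.48119581  0.83203759
  0.89153239]
cap 0.68 [280.0, 199.0] 2612 [ 0.501 -0.003  0.12 ]
cap_grip 0.94 [278.1, 203.0] 2837 [ 0.504 -0.005  0.12 ]
```

View pics/w4.png

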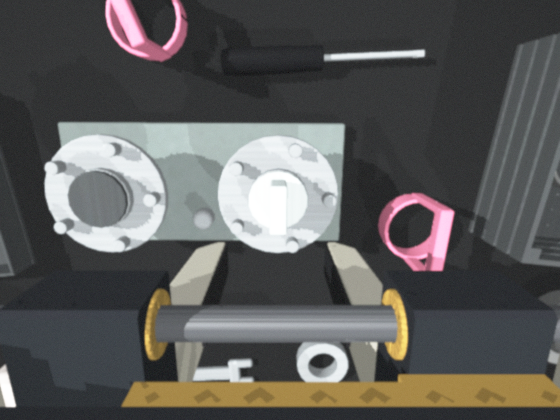

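The guard is off and the cap's grip is visible, upright in the picture at (279,205) and aligned with the tool. I'll descend and pinch it.

```bash
python3 -m crank '[0.05,0,0.002,0.04,0, 0.05,0,0.002,0.08,0, 0.05,0,0.002,0.11,0, 0.05,0,0.002,0.122,0, 0.05,0,0.002,0.122,0, 0.05,0,0.002,0.122,0, 0,0,0.002,0.122,0, 0,0,0.002,0.122,0, 0,0,0.002,0.122,0, 0,0,0.002,0.122,0]';python3 -m crank '[0,0,0,0,0, 0,0,0,0,0, 0,0,0,0,0]'
```

```text
time_s: 13.52
tcp_pos: [0.5103, -0.0055, 0.0932]
orientation: [[-0.998, 0.06, 0.0], [0.06, 0.998, -0.0], [-0.0, -0.0, -1.0]]
contact_force: [-0.7, 1.0, -0.4]
gripper_width: 0.155
grasp_force: 0.0
time_s: 13.9
tcp_pos: [0.5103, -0.0055, 0.0932]
orientation: [[-0.998, 0.06, 0.0], [0.06, 0.998, -0.0], [-0.0, -0.0, -1.0]]
contact_force: [0.0, -0.3, 3.6]
gripper_width: 0.153
grasp_force: 30.0
```

```bash
python3 -m crank '[0,0,0,0,-4, 0,0,0,0,-8, 0,0,0,0,-12, 0,0,0,0,-12]'; python3 -c "
from h import *
s=get_state();R=np.array(s['orientation']);print(s['wrist_torque'],s['contact_force'],np.degrees(np.arctan2(R[1,0],R[0,0])))"
```

```text
time_s: 14.4
tcp_pos: [0.5104, -0.0056, 0.0931]
orientation: [[-0.989, -0.147, -0.0], [-0.147, 0.989, 0.0], [0.0, 0.0, -1.0]]
contact_force: [-0.4, -1.1, 3.4]
gripper_width: 0.162
grasp_force: 33.7
[-0.11948242 -0.08849048 -0.78351213] [-0.3970843  -1.07618663  3.3511418 ] -171.5482986100589
```

Torque builds (−0.78 N·m) and the fingers are forced apart, so counterclockwise is the hard stop. I'll try clockwise.

```bash
python3 -m crank '[0,0,0,0,6, 0,0,0,0,12, 0,0,0,0,18, 0,0,0,0,24, 0,0,0,0,30, 0,0,0,0,30]'; python3 -c "
from h import *
s=get_state();R=np.array(s['orientation']);print(s['wrist_torque'],s['joints'],np.degrees(np.arctan2(R[1,0],R[0,0])))"
```

```text
time_s: 15.15
tcp_pos: [0.5103, -0.005, 0.0931]
orientation: [[-0.931, 0.365, 0.0], [0.365, 0.931, -0.0], [-0.0, 0.0, -1.0]]
contact_force: [0.3, 0.0, 1.2]
gripper_width: 0.149
grasp_force: 29.6
[ 0.15380179 -0.26108345  0.01773914] [ 0.31704942  0.60133894 -0.59946292  2.16937407  0.65266721  0.55355186
  0.42513205] 158.61992608772042
```

Clockwise turns freely, so the thread is reversed. I'll continue to the 60° stop.

```bash
python3 -m crank '[0,0,0,0,7, 0,0,0,0,14, 0,0,0,0,21, 0,0,0,0,28, 0,0,0,0,35, 0,0,0,0,40, 0,0,0,0,43, 0,0,0,0,43, 0,0,0,0,43]'; python3 -c "
from h import *
s=get_state();R=np.array(s['orientation']);print(s['wrist_torque'],s['joints'],np.degrees(np.arctan2(R[1,0],R[0,0])))"
```

```text
time_s: 16.27
tcp_pos: [0.5104, -0.0052, 0.0931]
orientation: [[-0.434, 0.901, 0.0], [0.901, 0.434, 0.0], [0.0, 0.0, -1.0]]
contact_force: [1.6, 0.8, 2.0]
gripper_width: 0.147
grasp_force: 29.8
[ 0.19170249 -0.46284128 -0.01085345] [ 0.17664295  0.56366307 -0.3925989   2.17791167  0.45983846  0.47810215
 -0.12585317] 115.69149659687935
```

```bash
python3 -m crank '[0,0,0,0,1, 0,0,0,-0.003,1, 0,0,0,-0.006,1, 0,0,0,-0.01,1, 0,0,0,-0.01,1]'; python3 -c "
from h import *
s=get_state();print(s['wrist_torque'],s['contact_force'])"
```

```text
time_s: 16.9
tcp_pos: [0.5096, -0.0059, 0.1033]
orientation: [[-0.416, 0.909, -0.001], [0.909, 0.416, -0.001], [-0.0, -0.001, -1.0]]
contact_force: [1.5, 0.6, -0.7]
gripper_width: 0.147
grasp_force: 29.8
[ 0.02867866 -0.27202718 -0.00233469] [ 1.51320634  0.60711328 -0.69177756]
```

```bash
python3 -m crank '[0,0,0,-0.015,0, 0,0,0,-0.03,0, 0,0,0,-0.045,0, 0,0,0,-0.06,0, 0,0,0,-0.075,0, 0,0,0,-0.085,0, 0,0,0,-0.09,0, 0,0,0,-0.09,0, 0,0,0,-0.09,0, 0,0,0,-0.09,0]'
python3 - <<'E'
from h import *
print(get_state()["contact_force"])
a=save("scene","s1.png");w=get_image("wrist")
cv2.imwrite("pics/m3.png",np.hstack([cv2.resize(a[120:270,180:380],(400,400)),cv2.resize(w,(400,400))])[:,:,::-1])
E
```

```text
time_s: 18.15
tcp_pos: [0.51, -0.0054, 0.1927]
orientation: [[-0.416, 0.909, -0.001], [0.909, 0.416, 0.0], [0.0, -0.001, -1.0]]
contact_force: [0.4, 0.7, -1.5]
gripper_width: 0.148
grasp_force: 29.9
[ 0.37284388  0.74276645 -1.50765752]
```

View pics/m3.png

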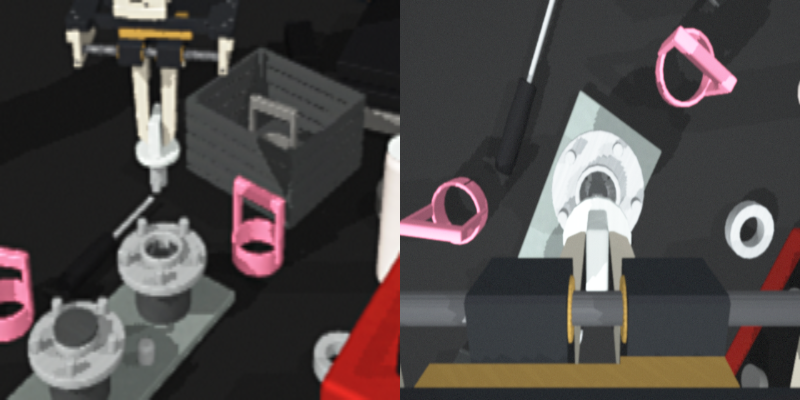

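The cap hangs upright in the fingers at (157,150) with its stem well above the open hub. The guard rests in the crate at (272,120). I'll settle and hand in.

```bash
python3 -m crank '[0,0,0,0,0, 0,0,0,0,0, 0,0,0,0,0, 0,0,0,0,0]'; python3 -c "
from rig import *
print(close_job())"
```

```text
time_s: 18.75
tcp_pos: [0.5102, -0.0054, 0.1931]
orientation: [[-0.416, 0.909, -0.0], [0.909, 0.416, -0.0], [0.0, -0.0, -1.0]]
contact_force: [-0.9, 0.0, -1.7]
gripper_width: 0.147
grasp_force: 29.9
the job is handed in; nothing more can be done
None
```

I handed the job in at 18.75 s (no verdict came back): the grey guard is let go in the reject crate, and the cap, which came loose clockwise (reversed thread), is held upright and still with its stem about 7 cm above its hub.

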